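Lock the decorating wheel with its sprung index slide

TASK

Lock the decorating wheel so the vase can be painted: with the fingertips, push the thumb plate of the lock slide towards the wheel until the slide is right in against its end stop, then let go, so that its spring brings it back onto the stop pin and it stays caught there. Only push: do not grip the thumb plate, do not pull up the black knob of the stop pin, and leave the wheel, the vase and the other things where they are.

Things in the scene. Friction and masses are not known exactly. Their poses are not given: they have to be found in the camera images.
- wheel_base: decorating (banding) wheel with index lock, bolted to the table; dark iron bed plate 100 mm wide, 12 mm thick, from x = -135 mm to under the wheel. Origin on the table under the stop pin's axis; x = level direction in which the lock slide is pushed, towards the wheel; z up. Between x = -50 and 66 mm stand guide blocks and the pin's bridge, up to 56 mm tall and 52 mm wide, and beside them a spring barrel at y = 38 mm
- wheel_hub (a point): centre of the top of the wheel's aluminium head, 93 mm above the table, on the wheel's axis at x = +245 mm of the wheel base. The head has 105 mm radius; under it the toothed steel index ring (24 teeth) has 130 mm radius, 16 to 30 mm above the table
- thumb_face (a point): point on the middle of the rear face of the lock slide's upright thumb plate, 65 mm above the table, 15 mm below its top edge; rides with the slide, at x = -116 mm of the wheel base when the slide is out. Bare folded steel channel, face 44 mm wide and from 30 to 80 mm above the table, 24 mm deep with flanges. The face looks along the base's -x: push on it along +x. The space behind it is clear above the bed
- lock_slide (a joint): travel of the lock slide along the base's +x, m: 0 = out (wheel free), 0.026 = caught on the stop pin, tongue between two teeth (wheel locked), 0.044 = end stop. Its spring pushes it back, about 4 N at 0 rising to 8 N at the end stop. Parts of its thumb plate: lock_slide_c2 = rear side, lock_slide_c3 = front side, lock_slide_c4 and c5 = the two flanges
- stop_pin (a joint): drop of the sprung stop pin (indexing plunger), m: 0 = riding on top of the slide, 0.0075 = dropped behind the slide's step, which it does by itself when the slide passes 0.026; it then keeps the slide from going back further. Negative = pulled up by its knob
- pin_knob (a point): top centre of the stop pin's round black knob, 24 mm across, on the base's origin axis; 93 mm above the table while the pin rides on the slide, 85.5 mm once it has dropped. To be left alone
- wheel (a joint): angle of the wheel about its upright axis, rad; within 0.012 of 0 at the start, with a gap between teeth in front of the slide's tongue; turns freely until locked
- vase: leather-hard clay vase, 200 mm tall, 136 mm across, about 1 kg, standing loose on the wheel head (head top 93 mm above the table); origin at the centre of its underside. To be left alone
- bottle_red: plastic underglaze bottle, 56 mm across, 115 mm tall; origin at the centre of its underside. To be left alone
- bottle_green: plastic underglaze bottle, 56 mm across, 115 mm tall; origin at the centre of its underside. To be left alone
- jar_blue: blue plastic jar, 54 mm across, 83 mm tall; origin at the centre of its underside. To be left alone
- paper_cup: open paper cup, 72 mm across, 78 mm tall; origin at the centre of its underside. To be left alone
- steel_cup: open steel cup, 76 mm across, 70 mm tall; origin at the centre of its underside. To be left alone
- jar_lid: loose jar lid, 48 mm across, 12 mm thick, lying flat; origin at the centre of its underside. To be left alone
- brush: artist's brush, 185 mm long, 12 mm thick, lying flat on the table; origin at the centre of its underside (under its handle, 90 mm from the handle's end; lies along its x). To be left alone

How it is judged:
By the outcome, as a careful person would: the job done as asked, in the order asked, and still so for the second after the job is handed in, with the robot touching nothing.
It also fails if it takes over 32 s, if anything falls off the work surface, if the arm or the gripper's body presses on something with over 40 N, if the wrist force passes 120 N, or if a joint passes its speed limit or range.

ROBOT

A 7-joint arm with a two-finger parallel gripper is mounted at the origin on the work surface. World frame = base frame: x ahead of the robot, y to its left, z up, the work surface at z = 0. Lengths are in m, angles in rad, forces in N, time in s.
With the tool pointing down it reaches from about 0.425 to 0.925 m from the base axis. Payload 6.8 kg.
Tool frame: the origin (TCP) lies midway between the tips of the shut fingers; the grasp point (between the pads) lies 19 mm behind it; z points along the fingers, x is the direction in which the jaws open and shut, and the axes are right-handed (so a half turn about z gives the same grasp; the last joint's range is limited). The gripper opens to 85 mm and grips with 20 to 120 N. Pads are 22 mm wide; open, the fingers measure 114 mm over their backs; the gripper's body (76 mm by 85 mm) begins 54 mm behind the grasp point. The pads swing forward as they close: fully open they stand 13 mm farther back than shut.
Start: joints at [1.071, 0.477, 0.022, 1.555, -0.011, 1.109, -0.083], TCP at [0.258, -0.624, 0.21] pointing down, gripper open.
Joint ranges: [-2.96, 2.96], [-0.34, 2.1], [-1.41, 1.46], [0.24, 2.44], [-1.37, 4.51], [0.17, 1.92], [-2.96, 2.96]. Speed limits (rad/s): [2.39, 2.39, 3.14, 3.14, 3.14, 3.14, 3.14].

INTERFACE

Orientations are given as a unit quaternion [w, x, y, z].
In Python, from station import bot, imaging, nets gives the robot as it stands. The module is installed in compiled form; this text tells all that it offers.
- The arm moves only by the tool apply_moves, never from a script. Its argument "moves" is text: rows parted by semicolons, each of 7 numbers parted by spaces: the gripper command: -1 is fully open, 1 is shut, values between are in proportion, then the shift along the tool's x, y, z normalised to -1 to 1, where 1 is 120 mm, then the turn, a rotation vector about the tool's x, y, z normalised to -1 to 1, where 1 is 4 degrees. In form: hand dx dy dz rx ry rz; .... A call has 1 to 12 rows; each row shifts and turns the commanded pose from where the row before left it, along the tool's axes as they then stand; what a row does not reach is not made up. A row lasts 1/12 s, in which the tool goes at most 41.7 mm and 7.16 degrees, less where a joint would pass 70% of its speed; a pose out of reach is approached as far as the arm can. A call with a number of a shift or a turn outside -1 to 1 is refused whole. A call with a gripper value outside its range is refused whole. The fingers move at their own pace and stop on an object; "force" is the grip in N (left out, the last holds). Time passes only in rows, so rows that do not move let the fingers close. It gives the time, the measured TCP pose, the force and the opening at its end, in the units of the state.
- bot.get_obs(): the state, without advancing time (a new reading comes with each control period).
- imaging.read_camera(name): name is "scene" or "top" or "wrist"; returns a dict with "image" (400x640x3 uint8, red, green, blue), "fx", "fy", "cx", "cy" (pixels), "view" (4x4, takes a point from world to camera coordinates); the wrist camera has in their place "mount" (4x4, takes a point from camera to tool coordinates, whose origin is the TCP and whose axes are the tool frame's). Camera axes: x right, y down, z forward; pixel columns grow to the right and rows downward; lengths in m; the calibration is good to about 2 mm. A picture is of the moment at which its call begins: read the wrist's pose just before it. There is no depth.
- bot.hand_in(): hands the job in, once; it reports no verdict.
Trained networks look in a picture, given as the dict that the camera call returned (one of the last four; its "shot" number tells which), for a name from the list of things; names that differ only in an ending like _2 or _b are one class to them, and where a whole thing is asked for, a point or a joint stands for the part that bears it (a point fixed in the world has none). Each returns a list of dicts, best first, with "score" (0 to 1); they miss things now and then, are a little off and sometimes report something else, mostly with a low value. They report only what shows in the picture. A call takes as long as a camera call.
- nets.spot_in(picture, name): "rect" ([left, top, right, bottom] in pixels, round what is visible of it).
- nets.outline_of(picture, name): "region" (400x640 bool, what is visible of it) and "rect" ([left, top, right, bottom] in pixels, round what is visible of it).
- nets.spot_point(picture, name): "location" ([column, row] in pixels: a listed point, or the origin of a listed thing).
The state is a dict: "t": time; "q": joint angles; "joint_vel": joint speeds; "joint_torque": joint torques, N m; "eef_pos": TCP position; "tool_rot": TCP orientation; "contact_force": force on the tool from outside, world axes, zero at the start; "torque": the same for the moment, N m; "gripper_width": opening from 0.0 (shut) to 1.0 (fully open).
Only numpy, scipy, OpenCV 4.12 (cv2) and the standard library are available. Lean on these libraries where they do the work, as an engineer would, in place of code of your own. Each camera call takes 0.05 s, during which the arm holds its last target.

## Working session

There is one attempt and no reset: what is moved stays moved. The work goes in short steps, Python scripts to look and compute and a tool call to move; the robot and the scene stay as the last step left them, time stands still between calls to the robot, and variables do not carry over. Pictures are saved under pics/ and viewed, and the job is handed in when it is done.

Besides the shell and the picture viewer there is one more tool, called after "Call:" by a JSON object that holds its "api" and its "payload", one argument or row to a line. apply_moves: Moves the arm, as the interface text tells. Scaled input: -1 to 1 covers 120 mm each way for a shift and 4 degrees each way for a turn. Its arguments: {"type":"object","properties":{"moves":{"type":"string"},"force":{"type":"number"}},"required":["moves"]}

```bash
mkdir -p pics; cat > h.py <<'E'
from station import bot, imaging, nets
import numpy as np, cv2
def snap(name, tag):
    p=imaging.read_camera(name); cv2.imwrite(f'pics/{tag}.png',p['image'][:,:,::-1]); return p
def ray(p,uv,z):
    V=np.array(p['view']); R=V[:3,:3]; t=V[:3,3]; o=-R.T@t
    d=R.T@np.array([(uv[0]-p['cx'])/p['fx'],(uv[1]-p['cy'])/p['fy'],1])
    return o+d*(z-o[2])/d[2]
def proj(p,X):
    V=np.array(p['view']); c=V[:3,:3]@np.array(X)+V[:3,3]
    return np.array([p['fx']*c[0]/c[2]+p['cx'],p['fy']*c[1]/c[2]+p['cy']])
E
python3 - <<'E'
from h import *
o=bot.get_obs(); print(o['t'],o['eef_pos'],o['tool_rot'],o['gripper_width'],o['contact_force'])
H={'wheel_base':0,'wheel_hub':.093,'thumb_face':.065,'pin_knob':.093,'vase':.093}
for c in ['scene','top']:
    p=snap(c,c+'0')
    print(c,p['fx'],np.round(p['view'],3).tolist())
    for n in list(H)+['bottle_red','bottle_green','jar_blue','paper_cup','steel_cup','jar_lid','brush']:
        for r in nets.spot_point(p,n)[:2]:
            print(c,n,round(r['score'],2),np.round(r['location'],1),np.round(ray(p,r['location'],H.get(n,0)),4))
E
```

```text
0.0 [ 0.25747316 -0.62325657  0.20859471] [-4.54646521e-04  8.31226718e-01 -5.55932780e-01 -8.25376346e-04] 1.0023847326785735 [-0.45784114 -0.35391948  0.39443246]
scene 396.7942147058339 [[0.865, 0.501, -0.024, -0.516], [0.274, -0.512, -0.814, -0.09], [-0.42, 0.698, -0.58, 1.141], [0.0, 0.0, 0.0, 1.0]]
scene wheel_base 0.6 [289.4 253.4] [ 0.5849 -0.1015  0.    ]
scene wheel_hub 0.27 [316.2 174.2] [0.5555 0.0639 0.093 ]
scene thumb_face 0.58 [325.1 198.1] [0.5992 0.0265 0.065 ]
scene pin_knob 0.59 [286.4 214.2] [ 0.5776 -0.0901  0.093 ]
scene vase 0.76 [181.3 282.8] [ 0.5275 -0.3204  0.093 ]
scene bottle_red 0.7 [354.6 280.7] [ 0.736  -0.1039  0.    ]
scene bottle_green 0.85 [319.4 174.3] [0.4874 0.1923 0.    ]
scene jar_blue 0.91 [303.1 317.3] [ 0.6942 -0.2234  0.    ]
scene jar_blue 0.68 [286.8 212. ] [0.502  0.0126 0.    ]
scene paper_cup 0.63 [220.5 234.4] [ 0.4173 -0.1246  0.    ]
scene steel_cup 0.71 [412.2 222.9] [0.7744 0.114  0.    ]
scene jar_lid 0.65 [359.4 253. ] [ 0.7117 -0.0309  0.    ]
scene brush 0.85 [283.4 214.1] [0.4994 0.0021 0.    ]
top 509.8831712580833 [[0.024
[... 336 characters left out ...]
0.065 ]
top thumb_face 0.4 [371.8 133.8] [ 0.7155 -0.0943  0.065 ]
top pin_knob 0.43 [367.2 193.8] [ 0.5778 -0.0851  0.093 ]
top vase 0.85 [472.5 217.2] [ 0.5319 -0.3165  0.093 ]
top bottle_red 0.86 [371.8 135.3] [ 0.7228 -0.0986  0.    ]
top bottle_green 0.86 [251.2 231.4] [0.4864 0.1836 0.    ]
top bottle_green 0.39 [324.6 235. ] [0.4821 0.0085 0.    ]
top jar_blue 0.58 [427.3 148.6] [ 0.6938 -0.2315  0.    ]
top paper_cup 0.7 [474.2 223.3] [ 0.5184 -0.3454  0.    ]
top paper_cup 0.69 [279.3 113.8] [0.7699 0.1244 0.    ]
top steel_cup 0.92 [281.  115.2] [0.7666 0.1203 0.    ]
top steel_cup 0.49 [369.5 137.7] [ 0.7169 -0.0932  0.    ]
top jar_lid 0.64 [342.8 138.2] [ 0.7143 -0.0294  0.    ]
```

View pics/scene0.png

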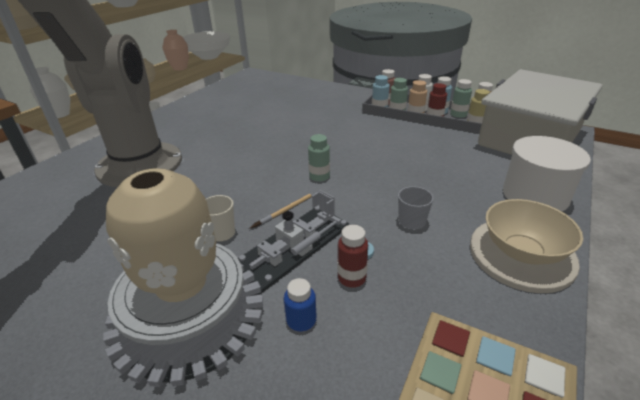

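View pics/top0.png

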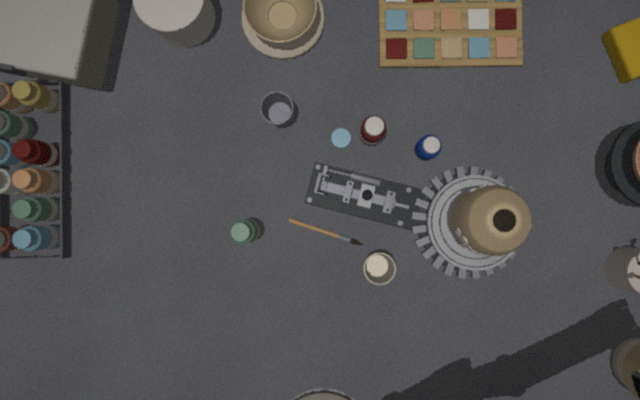

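The scene view shows the slide unit with its thumb plate near (325,200) and the knob near (287,214). In the top view the thumb plate is at (320,181), the knob at (367,195), and the wheel and vase at (472,220). The push direction has a yaw of about -104°. I'll close the fingers, rise clear of the vase and turn so that tool y points along the push.

Call:
{"api": "apply_moves", "payload": {
  "moves": "1 0 0 -0.34 0 0 -1; 1 0 0 -0.34 0 0 -1; 1 0 0 -0.34 0 0 -1; 1 0 0 -0.34 0 0 -1; 1 0 0 -0.34 0 0 -1; 1 0 0 0 0 0 -1; 1 0 0 0 0 0 -1; 1 0 0 0 0 0 -1; 1 0 0 0 0 0 -1; 1 0 0 0 0 0 -1; 1 0 0 0 0 0 -1; 1 0 0 0 0 0 -1"
}}

```text
t: 2.3
eef_pos: [0.2577, -0.6238, 0.4136]
tool_rot: [-0.0, 0.986, -0.168, -0.0]
contact_force: [0.3, 0.3, -0.2]
gripper_width: 0.001
```

```bash
cat >> h.py <<'E'
from scipy.spatial.transform import Rotation as Ro
def Rt(o): 
    q=o['tool_rot']; return Ro.from_quat([q[1],q[2],q[3],q[0]])
def todo(target,yawpush=None):
    o=bot.get_obs(); R=Rt(o); d=R.inv().apply(np.array(target)-o['eef_pos'])
    y=R.apply([0,1,0]); print('t',o['t'],'pos',np.round(o['eef_pos'],4),'F',np.round(o['contact_force'],1),'w',round(o['gripper_width'],3))
    print('tool delta m',np.round(d,4),'units',np.round(d/.12,3),'toolz',np.round(R.apply([0,0,1]),4),'yaw y',round(np.degrees(np.arctan2(y[1],y[0])),2))
E
python3 - <<'E'
from h import *
todo([.62,.07,.40])
E
```

```text
t 2.3 pos [ 0.2577 -0.6238  0.4136] F [ 0.3  0.3 -0.2] w 0.001
tool delta m [ 0.1119 -0.7747  0.0136] units [ 0.932 -6.456  0.113] toolz [-1.e-04  0.e+00 -1.e+00] yaw y -109.36
```

Call:
{"api": "apply_moves", "payload": {
  "moves": "1 0.047 -0.323 0 0 0 0; 1 0.047 -0.323 0 0 0 0; 1 0.047 -0.323 0 0 0 0; 1 0.047 -0.323 0 0 0 0; 1 0.047 -0.323 0 0 0 0; 1 0.047 -0.323 0 0 0 0; 1 0.047 -0.323 0 0 0 0; 1 0.047 -0.323 0 0 0 0; 1 0.047 -0.323 0 0 0 0; 1 0.047 -0.323 0 0 0 0; 1 0.047 -0.323 0 0 0 0; 1 0.047 -0.323 0 0 0 0"
}}

```text
t: 3.3
eef_pos: [0.4776, -0.2064, 0.414]
tool_rot: [0.0, 0.985, -0.17, 0.0]
contact_force: [0.3, -0.8, -1.5]
gripper_width: -0.001
```

Call:
{"api": "apply_moves", "payload": {
  "moves": "1 0.047 -0.323 0 0 0 0; 1 0.047 -0.323 0 0 0 0; 1 0.047 -0.323 0 0 0 0; 1 0.047 -0.323 0 0 0 0; 1 0.047 -0.323 0 0 0 0; 1 0.047 -0.323 0 0 0 0; 1 0.047 -0.323 0 0 0 0; 1 0.047 -0.323 0 0 0 0; 1 0 0 0 0 0 0; 1 0 0 0 0 0 0"
}}

```text
t: 4.13
eef_pos: [0.6236, 0.0721, 0.4129]
tool_rot: [-0.001, 0.986, -0.167, -0.001]
contact_force: [-0.3, -0.8, 0.2]
gripper_width: 0.001
```

```bash
cat >> h.py <<'E'
def wcam(p,o):
    M=np.eye(4); M[:3,:3]=Rt(o).as_matrix(); M[:3,3]=o['eef_pos']
    p['view']=np.linalg.inv(M@np.array(p['mount'])); return p
E
python3 - <<'E'
from h import *
todo([.62,.07,.30])
o=bot.get_obs(); p=snap('wrist','w1')
q=wcam(dict(p),o)
for n,h in [('thumb_face',.065),('pin_knob',.093),('wheel_base',0),('wheel_hub',.093)]:
    for r in nets.spot_point(p,n)[:2]: print(n,round(r['score'],2),np.round(r['location'],1),np.round(ray(q,r['location'],h),4))
E
```

```text
t 4.1333 pos [0.6236 0.0721 0.4129] F [-0.3 -0.8  0.2] w 0.001
tool delta m [-0.0025  0.0032  0.1129] units [-0.021  0.027  0.941] toolz [-0.0012  0.0013 -1.    ] yaw y -109.26
thumb_face 0.8 [315.6 174. ] [0.6029 0.0342 0.065 ]
pin_knob 0.64 [321.  226.4] [ 0.586  -0.0394  0.093 ]
pin_knob 0.61 [320.7 250.3] [ 0.5723 -0.0774  0.093 ]
wheel_base 0.82 [322.5 225.3] [ 0.5767 -0.0749  0.    ]
wheel_base 0.41 [391.3 178.8] [ 0.7177 -0.0319  0.    ]
```

View pics/w1.png

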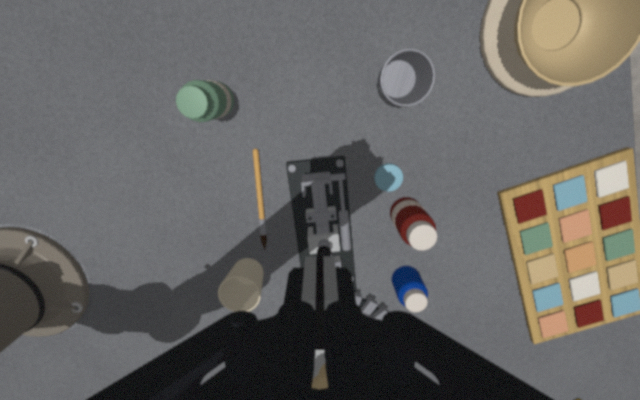

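```bash
python3 - <<'E'
from h import *
a=cv2.imread('pics/w1.png')[140:270,260:380]; b=cv2.imread('pics/top0.png')[150:240,290:430]
cv2.imwrite('pics/c1.png',cv2.convertScaleAbs(cv2.resize(a,None,fx=4.5,fy=4.5,interpolation=2),alpha=1.7))
cv2.imwrite('pics/c2.png',cv2.convertScaleAbs(cv2.resize(b,None,fx=5.5,fy=5.5,interpolation=2),alpha=1.7))
E
```

```text
(no output)
```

View pics/c1.png

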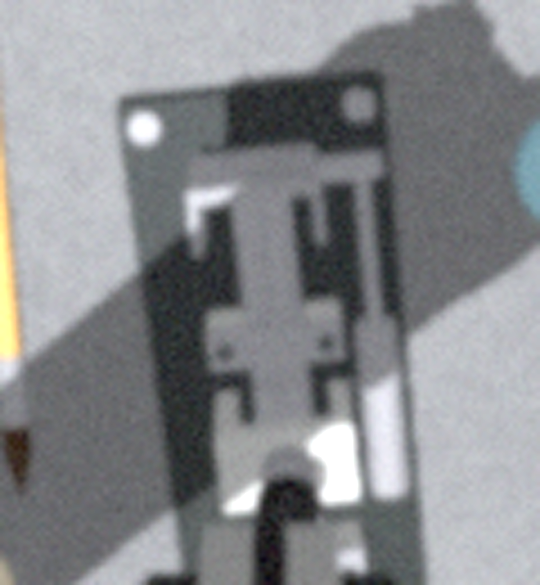

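View pics/c2.png

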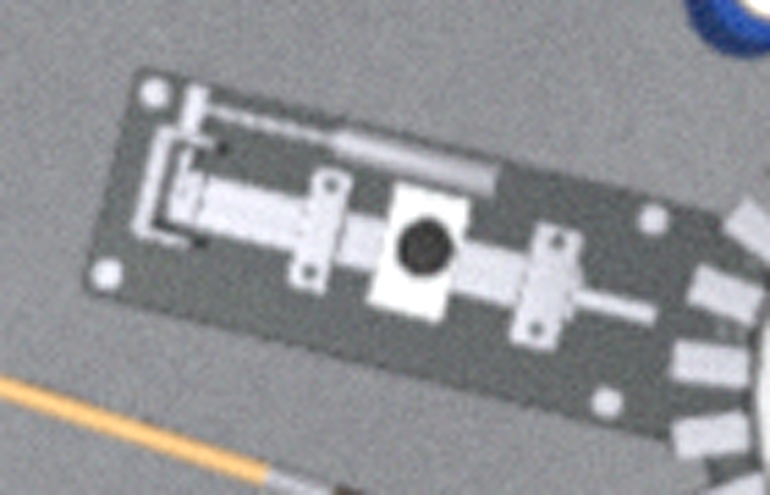

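```bash
cat > fit.py <<'E'
from h import *
from scipy.optimize import least_squares
o=bot.get_obs(); pt=imaging.read_camera('top'); pw=wcam(imaging.read_camera('wrist'),o)
F=[(pt,(316.0,182.7),(-.116,0,.080)),(pt,(366.9,194.5),(0,0,.093)),(pt,(314.7,162),(-.135,.05,.012)),(pt,(304.7,202.3),(-.135,-.05,.012)),
(pw,(286.3,161.4),(-.135,-.05,.012)),(pw,(344.5,155.6),(-.135,.05,.012))]
def res(v,F=F):
    c,s=np.cos(v[2]),np.sin(v[2]); r=[]
    for p,uv,X in F: r+=list(proj(p,[v[0]+c*X[0]-s*X[1],v[1]+s*X[0]+c*X[1],X[2]])-uv)
    return np.array(r)
for G in (F,F[:4]):
    f=least_squares(lambda v:res(v,G),[.576,-.089,-1.81]); v=f.x
    print(np.round(v,4),np.degrees(v[2])); print(np.round(res(v,F).reshape(-1,2),1))
    c,s=np.cos(v[2]),np.sin(v[2])
    print('thumb',v[0]-.116*c,v[1]-.116*s)
for u in [(286.3,161.4),(344.5,155.6)]: print(ray(pw,u,.012))
for u in [(304.7,202.3),(314.7,162)]: print(ray(pt,u,.012))
E
python3 fit.py
```

```text
[ 0.5752 -0.0873 -1.8039] -103.35716671123058
[[ 1.4 -0.6]
 [ 1.3  0.5]
 [ 1.4 -0.3]
 [ 0.6  0.3]
 [-1.4 -1.2]
 [ 0.1 -2. ]]
thumb 0.6019832472414075 0.025587215644370137
[ 0.5762 -0.0848 -1.7921] -102.68019489953775
[[ 0.2 -0.5]
 [ 0.2  0. ]
 [-0.  -0.1]
 [-0.3  0.6]
 [-2.3 -2.3]
 [-0.8 -3.8]]
thumb 0.6016240679783762 0.028357942736775957
[0.5591325  0.05293547 0.012     ]
[0.65385351 0.02942578 0.012     ]
[0.55833284 0.05710844 0.012     ]
[0.65431056 0.0359065  0.012     ]
```

```bash
python3 - <<'E'
from h import *
todo([.6145,.0806,.20])
E
```

```text
t 4.4833 pos [0.6234 0.0675 0.414 ] F [ 0.  -0.3 -0.8] w 0.002
tool delta m [-0.013  -0.0095  0.214 ] units [-0.108 -0.079  1.783] toolz [ 6.e-04 -6.e-04 -1.e+00] yaw y -109.68
```

Call:
{"api": "apply_moves", "payload": {
  "moves": "1 -0.018 -0.015 0.3 0 0 -0.83; 1 -0.018 -0.015 0.3 0 0 -0.83; 1 -0.018 -0.015 0.3 0 0 0; 1 -0.018 -0.015 0.3 0 0 0; 1 -0.018 -0.015 0.3 0 0 0; 1 -0.018 -0.015 0.3 0 0 0; 1 0 0 0 0 0 0; 1 0 0 0 0 0 0; 1 0 0 0 0 0 0; 1 0 0 0 0 0 0"
}}

```text
t: 5.32
eef_pos: [0.6157, 0.0828, 0.2008]
tool_rot: [-0.001, 0.994, -0.113, 0.002]
contact_force: [0.2, -0.5, -0.0]
gripper_width: -0.001
```

```bash
python3 - <<'E'
from h import *
todo([.614,.082,.055])
o=bot.get_obs(); p=snap('wrist','w2'); s=snap('scene','s2'); q=wcam(dict(p),o)
for n,h in [('thumb_face',.065)]:
    for pp,qq in((p,q),(s,s)):
        for r in nets.spot_point(pp,n)[:2]: print(n,round(r['score'],2),np.round(r['location'],1),np.round(ray(qq,r['location'],h),4))
c=cv2.imread('pics/w2.png'); 
R=Rt(o)
for X,col in [((.6016,.0284,.065),(0,0,255)),(o['eef_pos'],(0,255,0))]:
    u=proj(q,X); print(u); cv2.circle(c,tuple(int(round(a)) for a in u),3,col,1)
cv2.imwrite('pics/w2b.png',cv2.convertScaleAbs(c,alpha=1.5))
cv2.imwrite('pics/s2b.png',cv2.convertScaleAbs(cv2.resize(cv2.imread('pics/s2.png')[100:300,210:430],None,fx=3,fy=3,interpolation=2),alpha=1.3))
E
```

```text
t 5.3167 pos [0.6157 0.0828 0.2008] F [ 0.2 -0.5 -0. ] w -0.001
tool delta m [-0.0021  0.0014  0.1457] units [-0.018  0.012  1.215] toolz [ 4.9e-03  8.0e-04 -1.0e+00] yaw y -102.96
thumb_face 0.79 [318.6 237.6] [0.6035 0.0319 0.065 ]
thumb_face 0.73 [326.5 199.2] [0.6039 0.0244 0.065 ]
thumb_face 0.3 [287.5 214.6] [ 0.5588 -0.0614  0.065 ]
[317.50615248 241.22585269]
[319.78934805 253.48615591]
```

View pics/w2b.png

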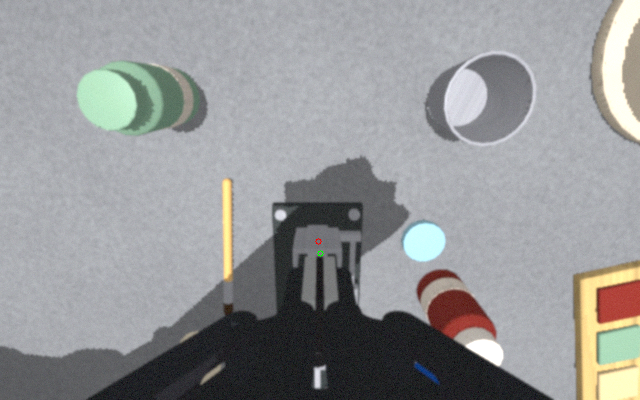

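View pics/s2b.png

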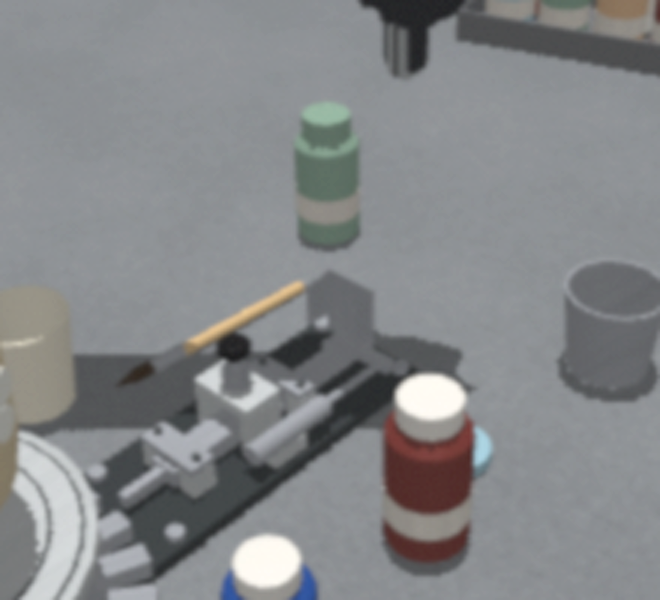

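The wrist view puts the thumb plate top at about (318,235) and the fingertips at (320,254), laterally centred on the plate. The path down behind the plate is clear.

Call:
{"api": "apply_moves", "payload": {
  "moves": "1 -0.003 0 0.24 0 0 0; 1 -0.003 0 0.24 0 0 0; 1 -0.003 0 0.24 0 0 0; 1 -0.003 0 0.24 0 0 0; 1 -0.003 0 0.24 0 0 0; 1 0 0 0 0 0 0; 1 0 0 0 0 0 0; 1 0 0 0 0 0 0; 1 0 0 0 0 0 0"
}}

```text
t: 6.27
eef_pos: [0.6137, 0.0835, 0.0561]
tool_rot: [-0.001, 0.994, -0.113, 0.002]
contact_force: [1.2, -0.9, 0.1]
gripper_width: 0.003
```

```bash
python3 - <<'E'
from h import *
todo([.6016,.0284,.055])
s=snap('scene','s3')
cv2.imwrite('pics/s3b.png',cv2.convertScaleAbs(cv2.resize(s['image'][100:300,210:430,::-1],None,fx=3,fy=3,interpolation=2),alpha=1.3))
E
```

```text
t 6.2667 pos [0.6137 0.0835 0.0561] F [ 1.2 -0.9  0.1] w 0.003
tool delta m [0.0005 0.0564 0.001 ] units [0.004 0.47  0.008] toolz [ 3.8e-03  8.0e-04 -1.0e+00] yaw y -102.92
```

View pics/s3b.png

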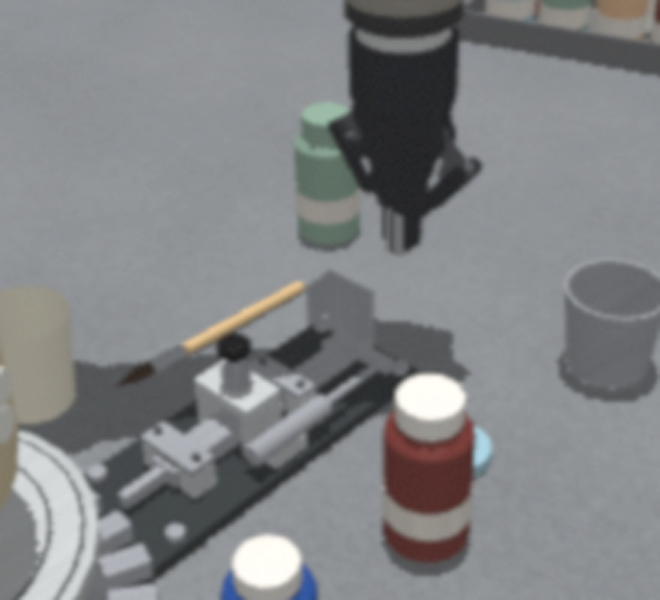

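Call:
{"api": "apply_moves", "payload": {
  "moves": "1 0 0.06 0 0 0 0; 1 0 0.06 0 0 0 0; 1 0 0.06 0 0 0 0; 1 0 0.06 0 0 0 0; 1 0 0.04 0 0 0 0; 1 0 0 0 0 0 0; 1 0 0 0 0 0 0"
}}

```text
t: 6.9
eef_pos: [0.6044, 0.0497, 0.0536]
tool_rot: [0.0, 0.994, -0.113, -0.0]
contact_force: [-0.7, 0.7, 0.3]
gripper_width: 0.004
```

Call:
{"api": "apply_moves", "payload": {
  "moves": "1 0 0.025 0 0 0 0; 1 0 0.025 0 0 0 0; 1 0 0.025 0 0 0 0; 1 0 0.025 0 0 0 0; 1 0 0.025 0 0 0 0; 1 0 0 0 0 0 0"
}}

```text
t: 7.4
eef_pos: [0.6013, 0.0369, 0.0537]
tool_rot: [-0.001, 0.994, -0.112, 0.0]
contact_force: [1.6, 3.9, -2.1]
gripper_width: -0.002
```

```bash
python3 - <<'E'
from h import *
todo([.6016,.0284,.055])
s=snap('scene','s4')
cv2.imwrite('pics/s4b.png',cv2.convertScaleAbs(cv2.resize(s['image'][100:300,210:430,::-1],None,fx=3,fy=3,interpolation=2),alpha=1.3))
E
```

```text
t 7.4 pos [0.6013 0.0369 0.0537] F [ 1.6  3.9 -2.1] w -0.002
tool delta m [ 0.0022  0.0082 -0.0013] units [ 0.018  0.069 -0.011] toolz [ 0.001   0.0022 -1.    ] yaw y -102.87
```

View pics/s4b.png

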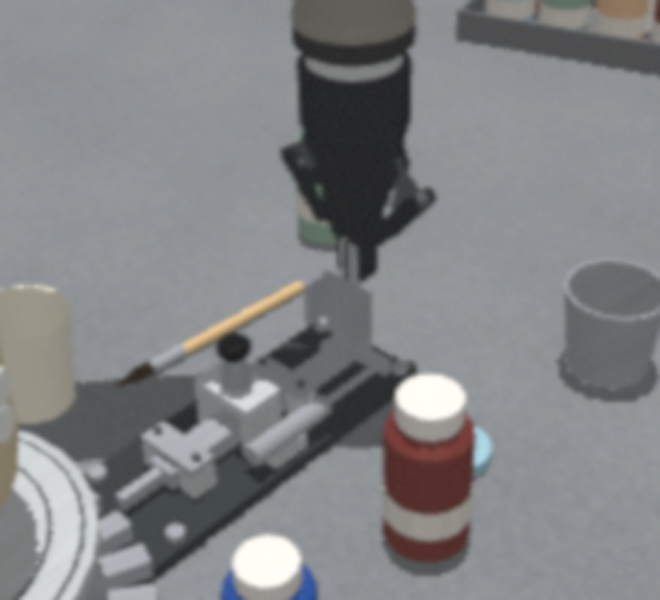

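Call:
{"api": "apply_moves", "payload": {
  "moves": "1 0 0.03 0 0 0 0; 1 0 0.03 0 0 0 0; 1 0 0.03 0 0 0 0; 1 0 0.03 0 0 0 0; 1 0 0.03 0 0 0 0; 1 0 0.03 0 0 0 0; 1 0 0.03 0 0 0 0; 1 0 0.03 0 0 0 0; 1 0 0.03 0 0 0 0; 1 0 0.03 0 0 0 0; 1 0 0 0 0 0 0; 1 0 0 0 0 0 0"
}}

```text
t: 8.45
eef_pos: [0.5934, 0.0028, 0.0538]
tool_rot: [-0.001, 0.994, -0.112, 0.0]
contact_force: [1.8, 6.9, -2.1]
gripper_width: 0.002
```

Call:
{"api": "apply_moves", "payload": {
  "moves": "1 0 0.015 0 0 0 0; 1 0 0.015 0 0 0 0; 1 0 0.015 0 0 0 0; 1 0 0 0 0 0 0"
}}

```text
t: 8.78
eef_pos: [0.5923, -0.0022, 0.0537]
tool_rot: [-0.002, 0.994, -0.112, 0.0]
contact_force: [1.8, 7.4, -2.8]
gripper_width: 0.001
```

Call:
{"api": "apply_moves", "payload": {
  "moves": "1 0 0.015 0 0 0 0; 1 0 0.015 0 0 0 0; 1 0 0 0 0 0 0; 1 0 0 0 0 0 0"
}}

```text
t: 9.12
eef_pos: [0.5918, -0.0042, 0.0538]
tool_rot: [-0.002, 0.994, -0.111, 0.001]
contact_force: [3.3, 10.2, -3.5]
gripper_width: -0.003
```

Call:
{"api": "apply_moves", "payload": {
  "moves": "1 0 0.015 0 0 0 0; 1 0 0.015 0 0 0 0; 1 0 0 0 0 0 0; 1 0 0 0 0 0 0"
}}

```text
t: 9.45
eef_pos: [0.5917, -0.0044, 0.054]
tool_rot: [-0.004, 0.994, -0.11, 0.001]
contact_force: [4.2, 16.4, -6.5]
gripper_width: -0.002
```

Force climbed to 17 N while the position stalled after about 43 mm of travel, so the slide is on its end stop. A quick look, then I'll back off.

```bash
python3 - <<'E'
from h import *
todo([.6016,.0284,.055])
s=snap('scene','s5')
cv2.imwrite('pics/s5b.png',cv2.convertScaleAbs(cv2.resize(s['image'][100:300,210:430,::-1],None,fx=3,fy=3,interpolation=2),alpha=1.3))
E
```

```text
t 9.45 pos [ 0.5917 -0.0044  0.054 ] F [ 4.2 16.4 -6.5] w -0.002
tool delta m [ 0.0025 -0.0342 -0.0007] units [ 0.021 -0.285 -0.006] toolz [ 0.004   0.0086 -1.    ] yaw y -102.63
```

View pics/s5b.png

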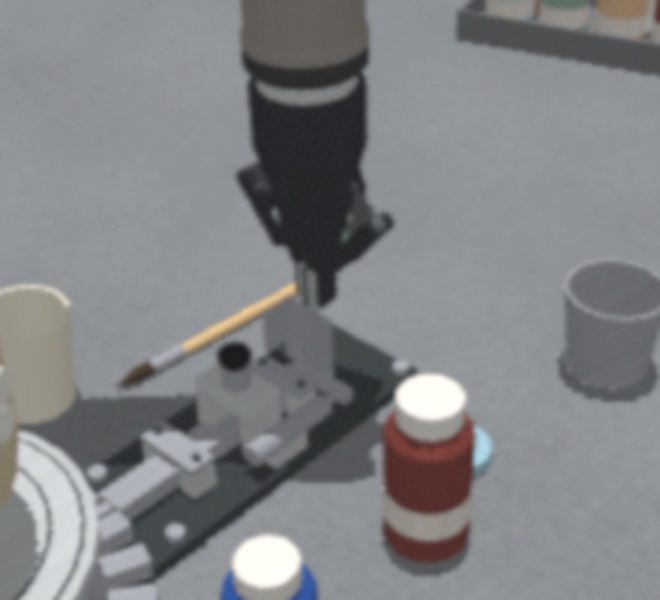

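The plate has moved in, with the tongue at the ring. The knob has dropped about 10 crop pixels, so the pin is down. Backing off along the push line.

Call:
{"api": "apply_moves", "payload": {
  "moves": "1 0 -0.05 0 0 0 0; 1 0 -0.05 0 0 0 0; 1 0 -0.05 0 0 0 0; 1 0 -0.05 0 0 0 0; 1 0 -0.06 0 0 0 0; 1 0 -0.08 0 0 0 0; 1 0 -0.1 0 0 0 0; 1 0 -0.1 0 0 0 0; 1 0 0 0 0 0 0; 1 0 0 0 0 0 0"
}}

```text
t: 10.33
eef_pos: [0.6048, 0.0526, 0.0537]
tool_rot: [-0.0, 0.994, -0.111, 0.0]
contact_force: [-0.7, -0.4, -0.5]
gripper_width: 0.001
```

```bash
python3 - <<'E'
from h import *
todo([.6016,.0284,.055])
s=snap('scene','s6')
cv2.imwrite('pics/s6b.png',cv2.convertScaleAbs(cv2.resize(s['image'][100:300,210:430,::-1],None,fx=3,fy=3,interpolation=2),alpha=1.3))
E
```

```text
t 10.3333 pos [0.6048 0.0526 0.0537] F [-0.7 -0.4 -0.5] w 0.001
tool delta m [ 0.0023  0.0243 -0.0013] units [ 0.019  0.203 -0.011] toolz [ 1.e-04  2.e-04 -1.e+00] yaw y -102.8
```

View pics/s6b.png

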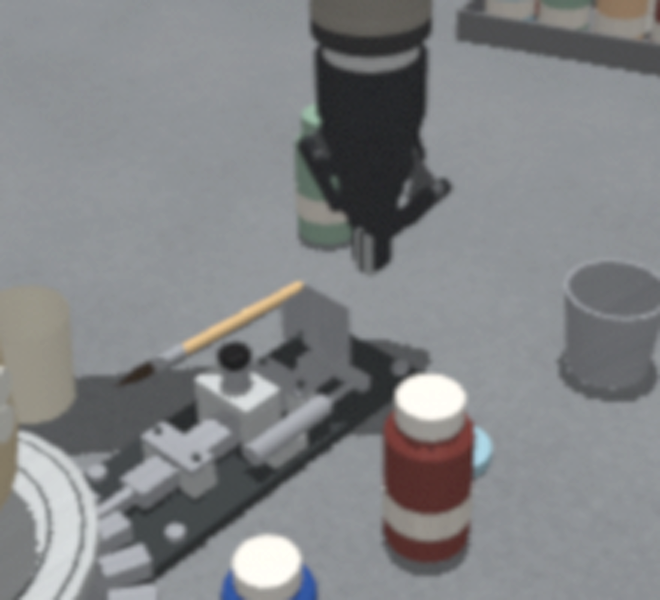

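The slide sprang back partway: the plate's left edge is at column 283, against 306 when out and 264 at the stop. That is about 25 mm of travel, and the knob is still low. I'll rise clear and check from above.

Call:
{"api": "apply_moves", "payload": {
  "moves": "1 0 -0.1 -0.1 0 0 0; 1 0 -0.1 -0.2 0 0 0; 1 0 -0.1 -0.2 0 0 0; 1 0 0 -0.3 0 0 0; 1 0 0 -0.2 0 0 0; 1 0 0 0 0 0 0; 1 0 0 0 0 0 0; 1 0 0 0 0 0 0; 1 0 0 0 0 0 0; 1 0 0 0 0 0 0"
}}

```text
t: 11.22
eef_pos: [0.6119, 0.0858, 0.1721]
tool_rot: [0.0, 0.994, -0.113, -0.001]
contact_force: [-0.4, -0.2, 0.1]
gripper_width: 0.006
```

```bash
python3 - <<'E'
from h import *
todo([.6016,.0284,.055])
s=snap('scene','s7'); t=snap('top','t7')
S=cv2.resize(s['image'][100:300,210:430,::-1],None,fx=3,fy=3,interpolation=2)
cv2.imwrite('pics/s7b.png',cv2.convertScaleAbs(S,alpha=1.3))
a=cv2.imread('pics/top0.png')[100:290,220:540]; b=cv2.imread('pics/t7.png')[100:290,220:540]
cv2.imwrite('pics/t7b.png',cv2.convertScaleAbs(cv2.resize(np.vstack([a[:125],b[:125]]),None,fx=2.3,fy=2.3,interpolation=2),alpha=1.6))
E
```

```text
t 11.2167 pos [0.6119 0.0858 0.1721] F [-0.4 -0.2  0.1] w 0.006
tool delta m [0.0031 0.0581 0.1172] units [0.026 0.484 0.976] toolz [-2.5e-03 -6.0e-04 -1.0e+00] yaw y -102.94
```

View pics/s7b.png

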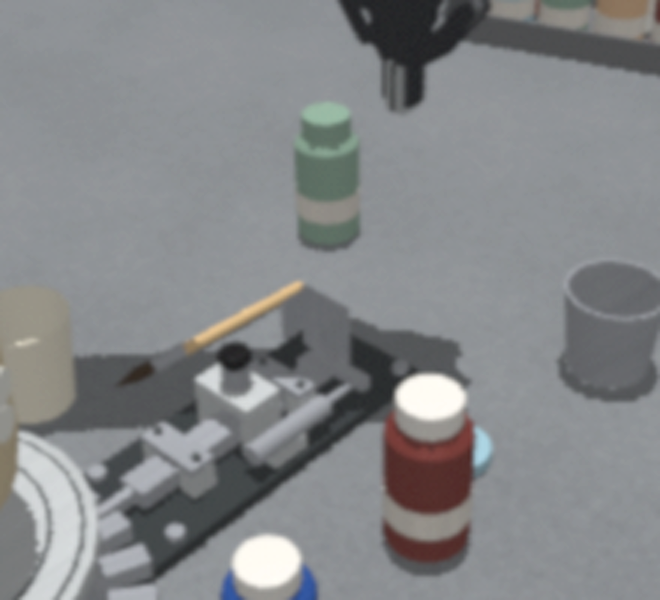

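View pics/t7b.png

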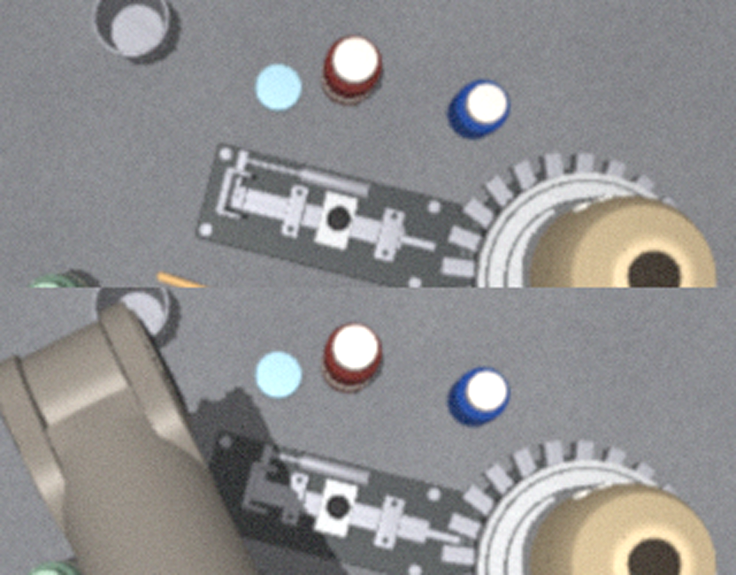

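The tongue is now between two ring teeth, at about (460,540) in the lower half. The vase, wheel and bottles match the "before" half, and the gripper is clear. Handing in.

```bash
python3 -c "
from station import bot
print(bot.hand_in())"
```

```text
the job is handed in; nothing more can be done
None
```

The wheel is locked: I pushed the thumb plate in to its end stop with the shut fingertips, then backed off, and the slide stayed caught on the stop pin.

- **End stop:** the plate travelled about 43 mm. The push force then rose from about 8 N to 17 N with the plate hardly moving.
- **Caught on the pin:** after letting go, the plate came back to about 24–25 mm as measured in the scene picture, against a nominal 26 mm. The black knob sits visibly lower than at the start. The tongue is between two ring teeth in the top view.
- **Other things:** the wheel, vase, lid, red bottle and blue jar look unmoved in the before and after top views. The green bottle, brush and both cups look unmoved in the scene pictures. In the final top view the arm hid some of this side of the table.
- **Contact and time:** the gripper was clear and reading about 0 N. I handed in at about 11.4 s.

One disagreement: my first wrist-camera position for the plate was about 5 mm off the top camera's, because the arm was still settling. I went with the top camera and found the actual contact by force.

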